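# Load the drill-bit rack into the sprung-door steriliser

## Task

Load the small steel rack of nail-drill bits into the steriliser with light fingertip pushes only: nothing is gripped or lifted. With one fingertip draw the top edge of the spring-loaded drop door towards the shelf and down until the door lies flat, and keep that door pressed down while the other finger pushes the rack along the shelf on to it, until more than half of the rack stands on the door. Then push the rack on until it is wholly inside the chamber and take the fingers away, so that the door springs shut behind it, and leave the bottles and other things on the table where they stand.

Things in the scene. Friction and masses are not known exactly. Their poses are not given: they have to be found in the camera images.
- steriliser: White bench-top UV tool steriliser, 170 mm wide, with an aluminium loading shelf, one fixed piece. Origin on the table under the middle of the door's hinge line. Own +x: the way the rack is pushed, from the shelf through the doorway into the chamber; +y to the left of that; z up. Door flat spans x -74 to 0. Millimetres in this frame are called S below.
- shelf_edge (a point): Middle of the shelf's end at the door, on its top: S (-78, 0, 30). Deck S x -248 to -78, 150 wide, top 30 mm above the table. On it two guide rails along x: inner faces at S y -33.5 and 33.5, 5 thick, tops 42 mm above the table, ending at S x -82.
- chamber_floor (a point): Point on the chamber floor, S (45, 0, 24.5). Floor from S x 6 to the back wall at 122, runners on it about 69 apart. Doorway 150 wide, free height 45. The rack is wholly inside, clear of the shut door, when its rear face is past S x 4.
- roof_edge (a point): Middle of the front edge of the roof over the doorway, on top: S (16, 0, 74); fingers pointing straight down in front of it can reach S x 15. The roof (amber window) is 74 mm above the table; from S x 90 to 196 a lamp housing is 104 mm high.
- door: White drop door, 148 wide, 74 high, 8 thick, hinged at its bottom edge; origin mid hinge line, 23 mm above the table. Axes equal the steriliser's when shut (upright). Its top swings to the steriliser's -x and down 90 degrees to a stop, flat; it sweeps back to S x -75. A spring shuts it: about 1 N at the top edge all the way. The rack's weight holds it down once mostly on it.
- door_top (a point): Middle of the door's top edge, inner face: door frame (4, 0, 74) mm. Shut, this edge is 97 mm above the table and stands 23 mm proud of the roof, so a fingertip can come down behind it. Flat, the door's middle track is 27 mm above the table.
- band_left (a point): Point on the raised left side band of the door's inner face, door frame (11, 54.5, 60) mm. The band covers door y 35 to 74 and z 8 to 74; its surface is at door x 11. The finger goes here to hold the door: flat, the bands are 34 mm above the table, 4 mm above the shelf, either side of the 70 wide track for the rack.
- band_right (a point): The same on the right side band: door frame (11, -54.5, 60) mm; band over door y -74 to -35.
- rack: Steel block 38 (own x, the pushing direction) by 64 (y) by 20 mm high with fifteen short drill bits standing in it, 34 mm high in all; about 0.3 kg. Origin at the centre of its underside. Starts on the shelf between the rails, own x along the steriliser's +x, leading face at S x -118 to -83, clear of the door's sweep; slides freely when pushed.
- polish_a: nail polish bottle, 27 mm across, 78 high, stands on the table beside the steriliser; leave alone
- polish_b: nail polish bottle, 30 mm across, 78 high; leave alone
- polish_c: nail polish bottle, 27 mm across, 78 high; leave alone
- gel_pot: round gel pot with black lid, 44 mm across, 43 high; leave alone
- buffer: buffing block 95 x 25 x 25 mm lying on the table; leave alone
- remover: white remover bottle, 64 mm across, 165 high; leave alone
- file_cup: clear cup with nail files, 72 mm across, 135 high; leave alone
There are look-alikes about, which are no part of the job. What is shaped like the rack but green, red or yellow is not meant.

How it is judged:
On the way, in this order (a step that is already met when the one before it is completed fails the run):
1. the door lies flat, pressed down by a finger (angle between door's own z axis and vertical above 1.45 rad and contact force between the fingers and door above 0.2 N), for 0.1 s.
2. more than half of the rack stands on the door while a finger still presses the door down (x of rack in the frame of steriliser above -0.073 m and angle between door's own z axis and vertical above 1.42 rad and contact force between the fingers and door above 0.2 N), for 0.05 s.
At the end, for the whole second after the job is handed in: The rack stands upright on the chamber floor, wholly inside behind the door, at rest; the door has sprung shut (within 3 degrees of upright) (angle between door's own z axis and vertical below 0.06 rad and x of rack in the frame of steriliser between 0.021 and 0.11 m and z of rack in the frame of steriliser below 0.03 m and angle between rack's own z axis and vertical below 0.1 rad and linear speed of rack below 0.02 m/s); the robot touches nothing.
It fails at once if the rack is lifted (its underside more than 12 mm above the shelf) or tipped by more than 25 degrees (height (world z) of rack above 0.042 m or angle between rack's own z axis and vertical above 0.44 rad).
It fails at once if the rack is gripped or shoved hard (more than 38 N between the fingers and the rack) (contact force between the fingers and rack above 38 N).
It fails at once if a bottle or another thing beside the work is shifted by more than 20 mm (distance of any of polish_a, polish_b, polish_c, gel_pot, buffer, remover, file_cup from where it was at the start of the episode above 0.02 m).
It also fails if it takes over 72 s, if anything falls off the work surface, if the arm or the gripper's body presses on something with over 40 N, if the wrist force passes 120 N, or if a joint passes its speed limit or range.

## Robot

A 6-joint arm with a two-finger parallel gripper is mounted at the origin on the work surface. World frame = base frame: x ahead of the robot, y to its left, z up, the work surface at z = 0. Lengths are in m, angles in rad, forces in N, time in s.
With the tool pointing down it reaches from about 0.3 to 0.775 m from the base axis. Payload 14.6 kg.
Tool frame: the origin (TCP) lies on the centre line of the jaws, within the pads' length; the fingertips stand 19 mm ahead of it and the grasp point (between the pads) is the TCP; y points along the fingers, x is the direction in which the jaws open and shut, and the axes are right-handed (so a half turn about y gives the same grasp; the last joint's range is limited). The gripper opens to 94 mm and grips with 3 to 60 N. Pads are 16 mm wide; open, the fingers measure 119 mm over their backs; the gripper's body (75 mm by 177 mm) begins 78 mm behind the grasp point.
Start: joints at [1.226, 0.3, 1.521, -0, 1.321, -0.067], TCP at [0.151, 0.529, 0.224] pointing down, gripper open.
Joint ranges: [-3.03, 3.03], [-0.79, 2.21], [0.23, 2.52], [-1.04, 4.18], [0, 3.07], [-2.55, 2.55]. Speed limits (rad/s): [2.22, 2.22, 2.57, 3.14, 3.14, 3.14].

## Interface

Orientations are given as [roll, pitch, yaw] about the fixed x, y, z axes, in that order (R = Rz(yaw) Ry(pitch) Rx(roll)).
In Python, from station import get_obs, cams, workorder gives the robot as it stands.
- The arm moves only by the shell command python3 -m handwheel 'ROWS' [FORCE]. ROWS is JSON, a list of rows, each an object of numbers: "fingers": the opening, from -1 (shut) to 1 (fully open); "x", "y", "z": the shift along the tool's x, y, z in m; "spin": the turn about the tool's y in degrees. In form: [{"fingers": .., "x": .., "y": .., "z": .., "spin": ..}, ...]. A call has exactly 10 rows; each row is the pose to reach, as a shift and turn from the pose commanded when the call began, along the tool's axes at that moment; what a row does not reach only later rows make up. A row lasts 1/10 s, in which the tool goes at most 50 mm and 8.59 degrees, less where a joint would pass 70% of its speed; a pose out of reach is approached as far as the arm can. A call with a gripper value outside its range is refused whole. The fingers move at their own pace and stop on an object; FORCE is the grip in N (left out, the last holds). Time passes only in rows, so rows that repeat a pose let the fingers close, or fill a call up. It gives the time, the measured TCP pose, the force and the opening at its end, in the units of the state.
- get_obs(): the state, without advancing time (a new reading comes with each control period).
- cams.camera(name): name is "scene" or "top" or "wrist"; returns (picture, depth): 420x560x3 uint8, red, green, blue; 420x560 float32, m along the optical axis (not along the pixel's ray), 0 where there is no reading.
- cams.get_calibration(name): a dict with "fx", "fy", "cx", "cy" (pixels), "dist" ([k1, k2, p1, p2, k3] as OpenCV has them; the pictures are not rectified), "view" (4x4, takes a point from world to camera coordinates). Camera axes: x right, y down, z forward; pixel columns grow to the right and rows downward; lengths in m; the calibration is good to about 2 mm. A picture is of the moment at which its call begins: read the wrist's pose just before it. get_calibration takes no time and is no camera call; for the wrist camera it gives the pose at the moment of the call.
- workorder.hand_in(): hands the job in, once; it reports no verdict.
The state is a dict: "time_s": time; "qpos": joint angles; "joint_vel": joint speeds; "tau": joint torques, N m; "ee_pos": TCP position; "eef_rot": TCP orientation; "force": force on the tool from outside, world axes, zero at the start; "moment": the same for the moment, N m; "grip_width": finger opening in m.
Only numpy, scipy, OpenCV 4.12 (cv2) and the standard library are available. Lean on these libraries where they do the work, as an engineer would, in place of code of your own. Each camera call takes 0.05 s, during which the arm holds its last target. There are 200 camera calls.

## Working session

There is one attempt and no reset: what is moved stays moved. The work goes in short steps, Python scripts to look and compute and a shell command to move; the robot and the scene stay as the last step left them, time stands still between calls to the robot, and variables do not carry over. Pictures are saved under pics/ and viewed, about 8 in all and at most 12, crops included, and the job is handed in when it is done.

```bash
ls; mkdir -p pics; python3 - <<'E'
from station import get_obs,cams
import cv2,numpy as np
o=get_obs();print({k:np.round(v,3).tolist() for k,v in o.items()})
for n in("scene","top"):
    p,d=cams.camera(n);cv2.imwrite(f"pics/{n}0.png",p[:,:,::-1]);np.save(f"pics/{n}0.npy",d)
    c=cams.get_calibration(n);print(n,{k:np.round(v,4).tolist() for k,v in c.items()})
E
```

```text
pics
{'time_s': 0.0, 'qpos': [1.226, 0.3, 1.522, -0.0, 1.321, -0.067], 'joint_vel': [0.0, -0.003, -0.001, 0.001, -0.0, 0.0], 'tau': [-0.0, -53.179, -35.277, 0.071, 0.024, -0.0], 'ee_pos': [0.151, 0.529, 0.224], 'eef_rot': [-1.571, 0.001, 1.293], 'force': [-0.256, -0.876, 0.482], 'moment': [-0.004, 0.037, 0.03], 'grip_width': 0.094}
scene {'fx': 419.0007, 'fy': 419.0007, 'cx': 268.5959, 'cy': 209.1455, 'dist': [-0.0497, 0.0, 0.0, 0.0, 0.0], 'view': [[-0.4421, 0.8967, -0.0206, 0.1457], [0.6341, 0.2962, -0.7142, -0.2741], [-0.6344, -0.3288, -0.6996, 1.2927], [0.0, 0.0, 0.0, 1.0]]}
top {'fx': 398.0981, 'fy': 398.0981, 'cx': 274.7536, 'cy': 210.7449, 'dist': [0.0313, 0.0, 0.0, 0.0, 0.0], 'view': [[0.0113, -0.9996, -0.0259, 0.0942], [-0.9849, -0.0067, -0.1727, 0.4982], [0.1725, 0.0275, -0.9846, 0.8322], [0.0, 0.0, 0.0, 1.0]]}
```

View pics/scene0.png

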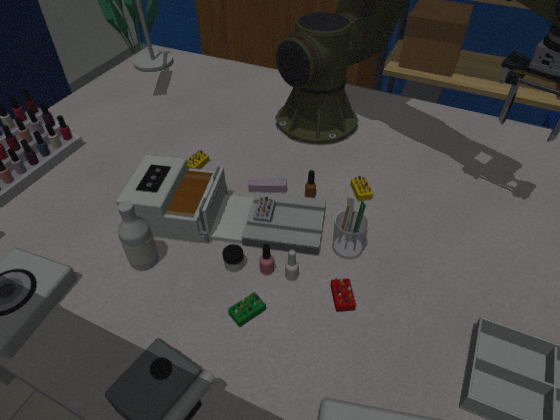

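View pics/top0.png

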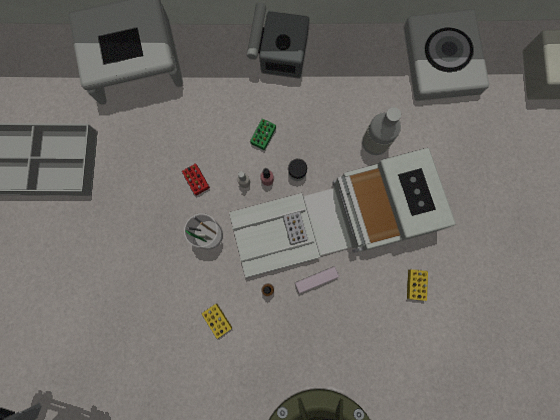

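Top view: the candidates are the grey rack on the shelf (295,228), green (263,134), red (196,179) and yellow (217,321) and (418,285). I choose the grey steel one between the rails. The steriliser's +x points right in the image, with the door at (350,215).

```bash
cat > h.py <<'E'
import numpy as np,cv2
from station import get_obs,cams
def cloud(d,c):
    K=np.array([[c["fx"],0,c["cx"]],[0,c["fy"],c["cy"]],[0,0,1]]);h,w=d.shape
    v,u=np.mgrid[:h,:w];p=np.stack([u,v],-1).reshape(-1,1,2).astype(float)
    n=cv2.undistortPoints(p,K,np.array(c["dist"])).reshape(h,w,2)
    P=np.dstack([n*d[...,None],d]);V=np.array(c["view"])
    return (P-V[:3,3])@V[:3,:3]   # R^T (P-t)
def blob(m,near=None):
    n,l,s,ce=cv2.connectedComponentsWithStats(m.astype(np.uint8))
    i=1+np.argmax(s[1:,4]);return l==i
E
python3 - <<'E'
from h import *
d=np.load("pics/top0.npy");c=cams.get_calibration("top");X=cloud(d,c);p=cv2.imread("pics/top0.png")
print("table z",np.median(X[300:400,150:200,2]),"nodepth",(d==0).mean())
roi=np.zeros(d.shape,bool);roi[140:290,220:470]=1
def rect(lo,hi,r):
    m=blob(roi&(X[...,2]>lo)&(X[...,2]<hi)&r);q=X[m];(cx,cy),(a,b),an=cv2.minAreaRect((q[:,:2]*1000).astype(np.float32))
    print(lo,hi,m.sum(),"z",np.median(q[:,2]).round(4),"c",round(cx,1),round(cy,1),"size",round(a,1),round(b,1),"ang",round(an,2))
    return m
u=np.arange(560)[None,:]+0*np.arange(420)[:,None]
rect(.095,.115,u>370);rect(.065,.085,u>340)
rect(.022,.05,u<312)
rect(.088,.105,(u<370))
for (uu,vv) in [(275,250),(275,230),(295,228),(330,222),(347,215),(370,205),(415,190),(316,281),(267,290),(297,169),(267,176),(243,180),(203,233),(380,130)]:
    print((uu,vv),np.round(X[vv,uu],4))
cv2.imwrite("pics/crop.png",cv2.resize(np.clip(p[140:290,220:470]*1.5,0,255).astype(np.uint8),None,fx=3,fy=3,interpolation=cv2.INTER_CUBIC))
E
```

```text
table z 7.983456309941891e-05 nodepth 0.004009353741496599
0.095 0.115 4227 z 0.104 c 529.6 -193.4 size 169.6 105.9 ang 15.35
0.065 0.085 2994 z 0.0738 c 506.9 -111.7 size 169.9 86.5 ang 15.74
0.022 0.05 4704 z 0.0302 c 447.9 101.5 size 149.9 169.9 ang 15.61
0.088 0.105 466 z 0.0965 c 492.3 -57.7 size 147.7 17.4 ang 15.69
(275, 250) [0.4112 0.0972 0.0424]
(275, 230) [0.4564 0.098  0.0307]
(295, 228) [0.4589 0.0541 0.0484]
(330, 222) [ 0.478  -0.0259  0.0119]
(347, 215) [ 0.4819 -0.0528  0.087 ]
(370, 205) [ 0.5061 -0.1038  0.0728]
(415, 190) [ 0.531  -0.1879  0.1075]
(316, 281) [0.3461 0.0077 0.0257]
(267, 290) [0.3268 0.1118 0.0778]
(297, 169) [0.593  0.0499 0.043 ]
(267, 176) [0.5729 0.1163 0.0566]
(243, 180) [0.5651 0.1699 0.0506]
(203, 233) [0.4516 0.2638 0.0036]
(380, 130) [ 0.6557 -0.1193  0.1172]
```

View pics/crop.png

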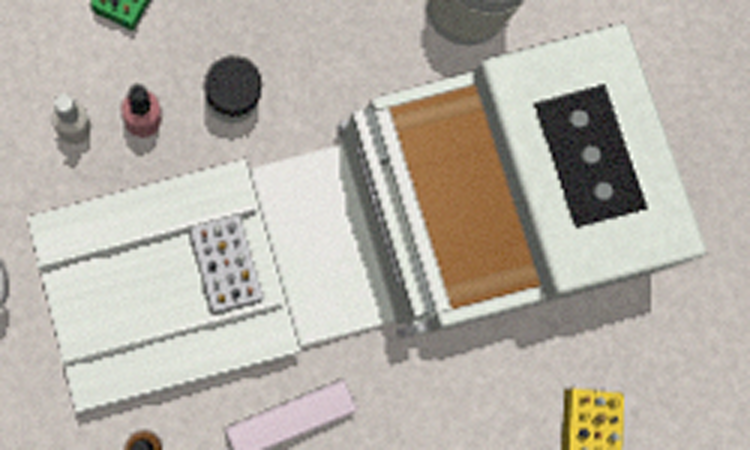

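The close crop confirms the choice: a grey rack between the rails at top pixel (295,228). Deck, roof and lamp rectangles match the given sizes to within about 1 mm at the right heights. Next I fix the S frame from deck and lamp centres, measure the rack, and write a small shift planner. Plan: hold finger on the right band, pusher behind the rack.

```bash
cat >> h.py <<'E'
from scipy.spatial.transform import Rotation as Ro
A=np.array([.4479,.1015]);B=np.array([.5296,-.1934]);ux=(B-A)/np.linalg.norm(B-A);uy=np.array([-ux[1],ux[0]])
O=A+.163*ux
def toS(P): q=np.asarray(P)[...,:2]-O;return np.stack([q@ux,q@uy],-1)*1000
def state():
    o=get_obs();R=Ro.from_euler("xyz",o["eef_rot"]).as_matrix();p=np.array(o["ee_pos"])
    t=toS(p);x=R[:2,0];phi=np.degrees(np.arctan2(x@uy,x@ux))%360;s=o["grip_width"]*1000+12.5
    e=np.array([np.cos(np.radians(phi)),np.sin(np.radians(phi))])*s/2
    print("t %.2f hold %s push %s tipz %.1f phi %.1f open %.1f F %s"%(o["time_s"],np.round(t-e,1),np.round(t+e,1),p[2]*1000-19,phi,s-12.5,np.round(o["force"],1)))
    F=np.array(o["force"])[:2];print("F in S:",np.round([F@ux,F@uy],1))
    return p,R,phi
def plan(H,tipz,phi,opening,st):
    """shift in tool axes to bring the hold finger's centre (tool -x finger) to S H mm"""
    p,R,ph=st;a=np.radians(phi);t=np.array(H)+(opening+12.5)/2*np.array([np.cos(a),np.sin(a)])
    W=np.append(O+(t[0]*ux+t[1]*uy)/1000,(tipz+19)/1000)
    d=R.T@(W-p);print("H",H,"z",tipz,"-> x %.3f y %.3f z %.3f spin %.1f"%(*d,-(phi-ph)),"world",W.round(3))
E
python3 - <<'E'
from h import *
print(O,ux,uy)
d=np.load("pics/top0.npy");c=cams.get_calibration("top");X=cloud(d,c);S=toS(X)
q=(X[...,2]>.046)&(X[...,2]<.055)&(S[...,0]>-160)&(S[...,0]<-75)&(abs(S[...,1])<40)
m=blob(q);r=S[m];print("rack",m.sum(),np.percentile(r,[0,2,98,100],axis=0).round(1),cv2.minAreaRect(r.astype(np.float32)))
st=state();plan((24,-45),160,166,94,st);plan((24,-45),88,166,94,st)
E
```

```text
[ 0.4914188  -0.05558314] [ 0.26698648 -0.96370028] [0.96370028 0.26698648]
rack 425 [[-133.4  -32. ]
 [-132.8  -31.2]
 [ -96.1   30.4]
 [ -95.2   31.8]] ((-114.24004364013672, -0.1417694091796875), (38.13703155517578, 63.749237060546875), 0.14941340684890747)
t 0.10 hold [-608.7 -200. ] push [-699.4 -144.6] tipz 205.0 phi 148.6 open 93.8 F [-0.2 -0.4  0.6]
F in S: [ 0.3 -0.3]
H (24, -45) z 160 -> x -0.462 y 0.045 z -0.446 spin -17.4 world [ 0.453 -0.037  0.179]
H (24, -45) z 88 -> x -0.461 y 0.117 z -0.446 spin -17.4 world [ 0.453 -0.037  0.107]
```

```bash
python3 -m handwheel '[{"fingers":1,"x":-0.03,"y":0,"z":-0.03,"spin":-2},{"fingers":1,"x":-0.06,"y":0,"z":-0.06,"spin":-4},{"fingers":1,"x":-0.09,"y":0,"z":-0.09,"spin":-7},{"fingers":1,"x":-0.12,"y":0,"z":-0.12,"spin":-10},{"fingers":1,"x":-0.15,"y":0,"z":-0.15,"spin":-13},{"fingers":1,"x":-0.18,"y":0,"z":-0.18,"spin":-15},{"fingers":1,"x":-0.21,"y":0,"z":-0.21,"spin":-17.4},{"fingers":1,"x":-0.24,"y":0,"z":-0.24,"spin":-17.4},{"fingers":1,"x":-0.27,"y":0,"z":-0.27,"spin":-17.4},{"fingers":1,"x":-0.3,"y":0,"z":-0.29,"spin":-17.4}]' 8
python3 -c "
from h import *
st=state();plan((24,-45),140,166,94,st)"
```

```text
time_s: 1.1
ee_pos: [0.3481, 0.1591, 0.2244]
eef_rot: [-1.571, 0.0, 1.596]
force: [0.1, 0.2, -1.1]
grip_width: 0.0941
t 1.10 hold [-193.4  -93.7] push [-296.8  -67.8] tipz 205.4 phi 166.0 open 94.1 F [ 0.1  0.2 -1.1]
F in S: [-0.1  0.2]
H (24, -45) z 140 -> x -0.199 y 0.065 z -0.100 spin -0.0 world [ 0.453 -0.037  0.159]
```

```bash
python3 -m handwheel '[{"fingers":1,"x":-0.025,"y":0,"z":-0.0125},{"fingers":1,"x":-0.05,"y":0,"z":-0.025},{"fingers":1,"x":-0.075,"y":0,"z":-0.0375},{"fingers":1,"x":-0.1,"y":0,"z":-0.05},{"fingers":1,"x":-0.125,"y":0.01,"z":-0.0625},{"fingers":1,"x":-0.15,"y":0.02,"z":-0.075},{"fingers":1,"x":-0.175,"y":0.03,"z":-0.0875},{"fingers":1,"x":-0.199,"y":0.04,"z":-0.1},{"fingers":1,"x":-0.199,"y":0.055,"z":-0.1},{"fingers":1,"x":-0.199,"y":0.065,"z":-0.1}]'
python3 - <<'E'
from h import *
st=state();plan((24,-45),88,166,94,st)
p,d=cams.camera("scene");cv2.imwrite("pics/s1.png",cv2.resize(np.clip(p[110:300,90:370,::-1]*1.5,0,255).astype(np.uint8),None,fx=2.8,fy=2.8))
E
```

```text
t 1.10 hold [-193.4  -93.7] push [-296.8  -67.8] tipz 205.4 phi 166.0 open 94.1 F [ 0.1  0.2 -1.1]
F in S: [-0.1  0.2]
H (24, -45) z 88 -> x -0.199 y 0.117 z -0.100 spin -0.0 world [ 0.453 -0.037  0.107]validation failed for argument at $[0]...
```

View pics/s1.png

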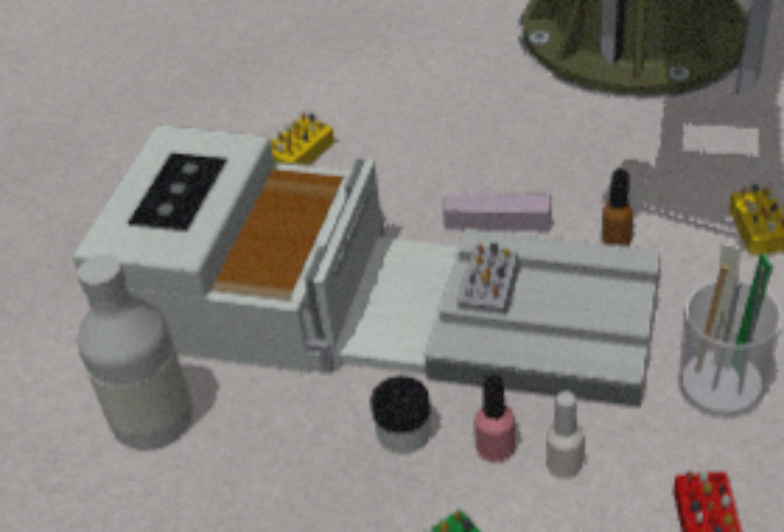

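The picture shows the untouched scene: door upright (crop 345,240), rack on the shelf (488,275). The move was refused because every row needs "spin", so I'll send it again with that.

```bash
python3 -m handwheel '[{"fingers":1,"x":-0.025,"y":0,"z":-0.0125,"spin":0},{"fingers":1,"x":-0.05,"y":0,"z":-0.025,"spin":0},{"fingers":1,"x":-0.075,"y":0,"z":-0.0375,"spin":0},{"fingers":1,"x":-0.1,"y":0,"z":-0.05,"spin":0},{"fingers":1,"x":-0.125,"y":0.01,"z":-0.0625,"spin":0},{"fingers":1,"x":-0.15,"y":0.02,"z":-0.075,"spin":0},{"fingers":1,"x":-0.175,"y":0.03,"z":-0.0875,"spin":0},{"fingers":1,"x":-0.199,"y":0.04,"z":-0.1,"spin":0},{"fingers":1,"x":-0.199,"y":0.055,"z":-0.1,"spin":0},{"fingers":1,"x":-0.199,"y":0.065,"z":-0.1,"spin":0}]'
python3 - <<'E'
from h import *
st=state();plan((24,-45),88,166,94,st)
p,d=cams.camera("scene");cv2.imwrite("pics/s2.png",cv2.resize(np.clip(p[50:280,90:370,::-1]*1.5,0,255).astype(np.uint8),None,fx=2.6,fy=2.6))
E
```

```text
time_s: 2.15
ee_pos: [0.4522, -0.0358, 0.1582]
eef_rot: [-1.569, -0.0, 1.596]
force: [-0.3, -0.2, 0.1]
grip_width: 0.0939
t 2.15 hold [ 22.1 -45.4] push [-81.1 -19.6] tipz 139.2 phi 165.9 open 93.9 F [-0.3 -0.2  0.1]
F in S: [ 0.2 -0.3]
H (24, -45) z 88 -> x -0.002 y 0.051 z -0.001 spin -0.1 world [ 0.453 -0.037  0.107]
```

View pics/s2.png

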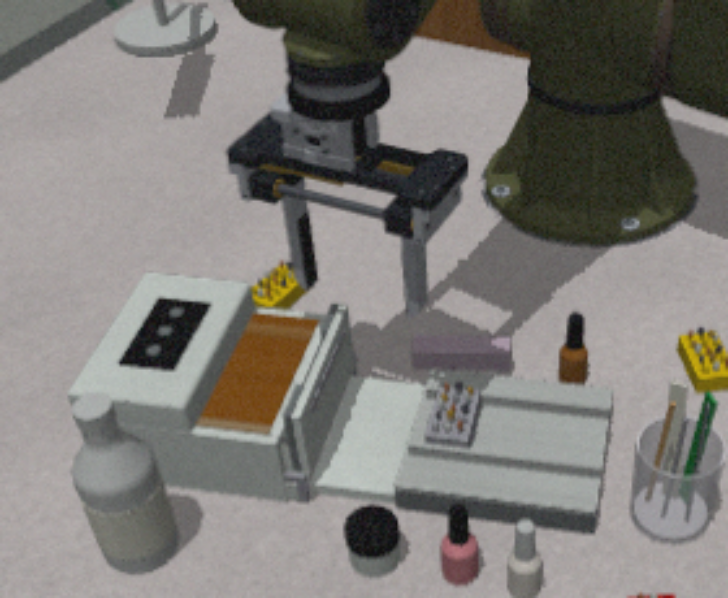

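View: gripper level, hold finger (crop 305,275) over the door's right end, pusher (415,305) hanging clear. Next: down behind the door.

```bash
python3 -m handwheel '[{"fingers":1,"x":-0.003,"y":0.005,"z":-0.001,"spin":0},{"fingers":1,"x":-0.003,"y":0.01,"z":-0.001,"spin":0},{"fingers":1,"x":-0.003,"y":0.016,"z":-0.001,"spin":0},{"fingers":1,"x":-0.003,"y":0.022,"z":-0.001,"spin":0},{"fingers":1,"x":-0.003,"y":0.028,"z":-0.001,"spin":0},{"fingers":1,"x":-0.003,"y":0.034,"z":-0.001,"spin":0},{"fingers":1,"x":-0.003,"y":0.04,"z":-0.001,"spin":0},{"fingers":1,"x":-0.003,"y":0.046,"z":-0.001,"spin":0},{"fingers":1,"x":-0.003,"y":0.051,"z":-0.001,"spin":0},{"fingers":1,"x":-0.003,"y":0.051,"z":-0.001,"spin":0}]'
python3 - <<'E'
from h import *
st=state()
for th in range(0,91,10):
    t=np.radians(th);r=65;e=7.9
    plan((round(11*np.cos(t)-r*np.sin(t)+e,1),-45),round(23+r*np.cos(t)+11*np.sin(t),1),166,94,st)
E
```

```text
time_s: 3.2
ee_pos: [0.4533, -0.0384, 0.1078]
eef_rot: [-1.57, -0.0, 1.597]
force: [-0.4, 1.0, 0.3]
grip_width: 0.0942
t 3.20 hold [ 25. -45.] push [-78.5 -19.2] tipz 88.8 phi 166.0 open 94.2 F [-0.4  1.   0.3]
F in S: [-1.1 -0.1]
H (np.float64(18.9), -45) z 88.0 -> x 0.006 y 0.001 z 0.001 spin -0.0 world [ 0.452 -0.033  0.107]
H (np.float64(7.4), -45) z 88.9 -> x 0.017 y -0.000 z 0.004 spin -0.0 world [ 0.449 -0.021  0.108]
H (np.float64(-4.0), -45) z 87.8 -> x 0.028 y 0.001 z 0.007 spin -0.0 world [ 0.446 -0.011  0.107]
H (np.float64(-15.1), -45) z 84.8 -> x 0.039 y 0.004 z 0.010 spin -0.0 world [0.443 0.    0.104]
H (np.float64(-25.5), -45) z 79.9 -> x 0.049 y 0.009 z 0.012 spin -0.0 world [0.44  0.01  0.099]
H (np.float64(-34.8), -45) z 73.2 -> x 0.058 y 0.016 z 0.014 spin -0.0 world [0.437 0.019 0.092]
H (np.float64(-42.9), -45) z 65.0 -> x 0.066 y 0.024 z 0.016 spin -0.0 world [0.435 0.027 0.084]
H (np.float64(-49.4), -45) z 55.6 -> x 0.072 y 0.033 z 0.018 spin -0.0 world [0.433 0.033 0.075]
H (np.float64(-54.2), -45) z 45.1 -> x 0.077 y 0.044 z 0.019 spin -0.0 world [0.432 0.038 0.064]
H (np.float64(-57.1), -45) z 34.0 -> x 0.080 y 0.055 z 0.020 spin -0.0 world [0.431 0.041 0.053]
```

```bash
python3 -m handwheel '[{"fingers":1,"x":0.006,"y":0.001,"z":0.001,"spin":0},{"fingers":1,"x":0.012,"y":0,"z":0.003,"spin":0},{"fingers":1,"x":0.018,"y":0,"z":0.004,"spin":0},{"fingers":1,"x":0.024,"y":0,"z":0.006,"spin":0},{"fingers":1,"x":0.03,"y":0.001,"z":0.007,"spin":0},{"fingers":1,"x":0.036,"y":0.003,"z":0.009,"spin":0},{"fingers":1,"x":0.042,"y":0.005,"z":0.01,"spin":0},{"fingers":1,"x":0.048,"y":0.008,"z":0.012,"spin":0},{"fingers":1,"x":0.054,"y":0.011,"z":0.014,"spin":0},{"fingers":1,"x":0.059,"y":0.015,"z":0.014,"spin":0}]'
python3 - <<'E'
from h import *
st=state()
for th in range(50,91,5):
    t=np.radians(th);r=66;e=7.9
    plan((round(11*np.cos(t)-r*np.sin(t)+e,1),-45),round(23+r*np.cos(t)+11*np.sin(t),1),166,94,st)
p,d=cams.camera("scene");cv2.imwrite("pics/s3.png",cv2.resize(np.clip(p[80:280,110:350,::-1]*1.5,0,255).astype(np.uint8),None,fx=2.9,fy=2.9))
E
```

```text
time_s: 4.2
ee_pos: [0.4378, 0.0207, 0.0931]
eef_rot: [-1.57, -0.0, 1.597]
force: [-0.3, -0.9, 0.9]
grip_width: 0.0939
t 4.20 hold [-36.2 -44.2] push [-139.4  -18.5] tipz 74.1 phi 166.0 open 93.9 F [-0.3 -0.9  0.9]
F in S: [ 0.8 -0.6]
H (np.float64(-35.6), -45) z 73.9 -> x -0.001 y 0.000 z 0.001 spin 0.0 world [0.437 0.02  0.093]
H (np.float64(-39.9), -45) z 69.9 -> x 0.003 y 0.004 z 0.002 spin 0.0 world [0.436 0.024 0.089]
H (np.float64(-43.8), -45) z 65.5 -> x 0.007 y 0.009 z 0.003 spin 0.0 world [0.435 0.028 0.084]
H (np.float64(-47.3), -45) z 60.9 -> x 0.011 y 0.013 z 0.003 spin 0.0 world [0.434 0.031 0.08 ]
H (np.float64(-50.4), -45) z 55.9 -> x 0.014 y 0.018 z 0.004 spin 0.0 world [0.433 0.034 0.075]
H (np.float64(-53.0), -45) z 50.7 -> x 0.016 y 0.023 z 0.005 spin 0.0 world [0.433 0.037 0.07 ]
H (np.float64(-55.2), -45) z 45.3 -> x 0.018 y 0.029 z 0.005 spin 0.0 world [0.432 0.039 0.064]
H (np.float64(-56.9), -45) z 39.7 -> x 0.020 y 0.034 z 0.006 spin 0.0 world [0.431 0.04  0.059]
H (np.float64(-58.1), -45) z 34.0 -> x 0.021 y 0.040 z 0.006 spin 0.0 world [0.431 0.042 0.053]
```

View pics/s3.png

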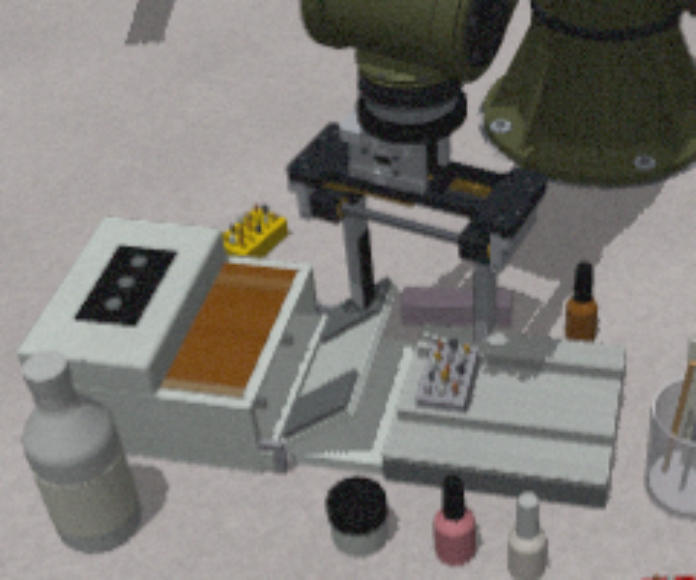

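The door leans about 50° under the hold finger (crop 365,300), and the pusher (485,330) is just behind the rack. I continue the arc down to flat with about 1.5 mm of press.

```bash
python3 -m handwheel '[{"fingers":1,"x":0.004,"y":0.003,"z":0.001,"spin":0},{"fingers":1,"x":0.008,"y":0.007,"z":0.002,"spin":0},{"fingers":1,"x":0.011,"y":0.011,"z":0.003,"spin":0},{"fingers":1,"x":0.014,"y":0.016,"z":0.003,"spin":0},{"fingers":1,"x":0.016,"y":0.021,"z":0.004,"spin":0},{"fingers":1,"x":0.018,"y":0.027,"z":0.004,"spin":0},{"fingers":1,"x":0.02,"y":0.032,"z":0.005,"spin":0},{"fingers":1,"x":0.021,"y":0.037,"z":0.005,"spin":0},{"fingers":1,"x":0.021,"y":0.04,"z":0.005,"spin":0},{"fingers":1,"x":0.021,"y":0.0415,"z":0.005,"spin":0}]'
python3 - <<'E'
from h import *
st=state()
p,d=cams.camera("top");c=cams.get_calibration("top");X=cloud(d,c);S=toS(X)
m=(abs(S[...,1]-54)<14)&(S[...,0]>-72)&(S[...,0]<-12);print("left band z",np.percentile(X[m][:,2],[5,50,95]).round(4),m.sum())
plan((-58,-45),33,150,94,st);plan((-50,-45),33,150,94,st)
E
```

```text
time_s: 5.25
ee_pos: [0.4325, 0.0413, 0.052]
eef_rot: [-1.57, -0.0, 1.597]
force: [-7.2, 5.3, 16.2]
grip_width: 0.094
t 5.25 hold [-57.4 -43.8] push [-160.7  -18. ] tipz 33.0 phi 166.0 open 94.0 F [-7.2  5.3 16.2]
F in S: [-7.  -5.5]
left band z [0.0308 0.0332 0.0356] 244
H (-58, -45) z 33 -> x -0.002 y -0.000 z -0.013 spin 16.0 world [0.446 0.04  0.052]
H (-50, -45) z 33 -> x -0.010 y -0.000 z -0.015 spin 16.0 world [0.448 0.032 0.052]
```

```bash
python3 -m handwheel '[{"fingers":1,"x":0,"y":-0.0005,"z":-0.001,"spin":1.5},{"fingers":1,"x":0,"y":-0.0006,"z":-0.0026,"spin":3},{"fingers":1,"x":0,"y":-0.0006,"z":-0.004,"spin":5},{"fingers":1,"x":0,"y":-0.0006,"z":-0.0055,"spin":7},{"fingers":1,"x":-0.001,"y":-0.0006,"z":-0.007,"spin":9},{"fingers":1,"x":-0.001,"y":-0.0006,"z":-0.0085,"spin":11},{"fingers":1,"x":-0.001,"y":-0.0006,"z":-0.01,"spin":13},{"fingers":1,"x":-0.002,"y":-0.0006,"z":-0.0115,"spin":15},{"fingers":1,"x":-0.002,"y":-0.0006,"z":-0.013,"spin":16},{"fingers":1,"x":-0.002,"y":-0.0006,"z":-0.013,"spin":16}]'
python3 - <<'E'
from h import *
st=state()
plan((-53,-45),33,147,84,st);plan((-47,-45),33,144,74,st);plan((-40,-45),33,140,63,st)
E
```

```text
time_s: 6.3
ee_pos: [0.4458, 0.0392, 0.0528]
eef_rot: [-1.571, 0.0, 1.317]
force: [-1.2, 0.6, 6.8]
grip_width: 0.094
t 6.30 hold [-57.4 -45.3] push [-149.6    8. ] tipz 33.8 phi 150.0 open 94.0 F [-1.2  0.6  6.8]
F in S: [-0.9 -1.1]
H (-53, -45) z 33 -> x -0.009 y 0.001 z -0.005 spin 3.0 world [0.448 0.029 0.052]
H (-47, -45) z 33 -> x -0.019 y 0.001 z -0.010 spin 6.0 world [0.451 0.018 0.052]
H (-40, -45) z 33 -> x -0.031 y 0.001 z -0.016 spin 10.0 world [0.453 0.005 0.052]
```

```bash
python3 -m handwheel '[{"fingers":0.95,"x":-0.002,"y":0,"z":-0.001,"spin":0.6},{"fingers":0.9,"x":-0.004,"y":0,"z":-0.002,"spin":1.2},{"fingers":0.85,"x":-0.006,"y":0,"z":-0.003,"spin":1.8},{"fingers":0.81,"x":-0.008,"y":0,"z":-0.004,"spin":2.4},{"fingers":0.77,"x":-0.01,"y":0,"z":-0.005,"spin":3},{"fingers":0.73,"x":-0.012,"y":0,"z":-0.006,"spin":3.6},{"fingers":0.69,"x":-0.014,"y":0,"z":-0.007,"spin":4.2},{"fingers":0.65,"x":-0.016,"y":0,"z":-0.008,"spin":4.8},{"fingers":0.61,"x":-0.018,"y":0,"z":-0.009,"spin":5.4},{"fingers":0.57,"x":-0.019,"y":0,"z":-0.01,"spin":6}]'
cat > look.py <<'E'
from h import *
st=state()
p,d=cams.camera("top");c=cams.get_calibration("top");X=cloud(d,c);S=toS(X)
k=(abs(S[...,1]-54)<14)&(S[...,0]>-72)&(S[...,0]<-12);print("left band z",np.percentile(X[k][:,2],[5,50,95]).round(4),k.sum())
hsv=cv2.cvtColor(p,cv2.COLOR_RGB2HSV)
m=(abs(S[...,1])<35)&(S[...,0]>-170)&(S[...,0]<40)&(X[...,2]>.040)&(X[...,2]<.055)
if m.sum()>50:
    r=S[blob(m)];print("rack",len(r),np.percentile(r,[1,99],axis=0).round(1).tolist())
E
python3 - <<'E'
from look import *
plan((-40,-45),33.5,140,63,st)
E
```

```text
time_s: 7.3
ee_pos: [0.4508, 0.019, 0.0529]
eef_rot: [-1.571, -0.001, 1.212]
force: [-1.4, 9.4, 7.9]
grip_width: 0.0742
t 7.30 hold [-47.7 -44.7] push [-117.8    6.3] tipz 33.9 phi 143.9 open 74.2 F [-1.4  9.4  7.9]
F in S: [-9.4  1.2]
left band z [0.0331 0.0343 0.0353] 3
H (-40, -45) z 33.5 -> x -0.012 y 0.000 z -0.007 spin 3.9 world [0.453 0.005 0.052]
```

```bash
python3 -m handwheel '[{"fingers":0.54,"x":-0.0015,"y":0,"z":-0.001,"spin":0.4},{"fingers":0.51,"x":-0.003,"y":0,"z":-0.002,"spin":0.8},{"fingers":0.48,"x":-0.0045,"y":0,"z":-0.003,"spin":1.2},{"fingers":0.45,"x":-0.006,"y":0,"z":-0.0035,"spin":1.6},{"fingers":0.42,"x":-0.0075,"y":0,"z":-0.004,"spin":2},{"fingers":0.39,"x":-0.009,"y":0,"z":-0.005,"spin":2.5},{"fingers":0.36,"x":-0.0105,"y":0,"z":-0.006,"spin":3},{"fingers":0.34,"x":-0.012,"y":0,"z":-0.007,"spin":4},{"fingers":0.34,"x":-0.0135,"y":0,"z":-0.0075,"spin":4},{"fingers":0.34,"x":-0.015,"y":0,"z":-0.008,"spin":4}]'
python3 - <<'E'
from h import *
st=state()
p,d=cams.camera("scene");cv2.imwrite("pics/s4.png",cv2.resize(np.clip(p[80:280,110:350,::-1]*1.5,0,255).astype(np.uint8),None,fx=2.9,fy=2.9))
for a in [((-38,-45),33.5,130,54),((-36,-45),33.5,120,46)]: plan(*a,st)
E
```

```text
time_s: 8.35
ee_pos: [0.4541, 0.0024, 0.0532]
eef_rot: [-1.573, -0.003, 1.143]
force: [5.0, 9.0, 4.4]
grip_width: 0.063
t 8.35 hold [-36.9 -44.8] push [-94.8   3.8] tipz 34.2 phi 140.0 open 63.0 F [5.  9.  4.4]
F in S: [-7.3  7.2]
H (-38, -45) z 33.5 -> x -0.004 y 0.001 z -0.005 spin 10.0 world [ 0.457 -0.004  0.052]
H (-36, -45) z 33.5 -> x -0.011 y 0.001 z -0.010 spin 20.0 world [ 0.459 -0.012  0.052]
```

View pics/s4.png

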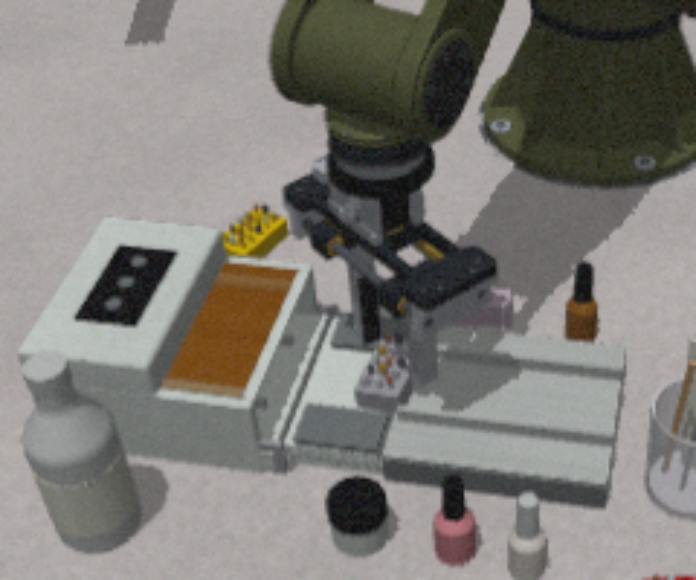

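The door is flat and most of the rack appears to be on it (crop 385,375), with the hold finger on the right band (370,340). The side force is a bit high, so I check the rack with the wrist camera for skew.

```bash
python3 - <<'E'
from h import *
c=cams.get_calibration("wrist");p,d=cams.camera("wrist");cv2.imwrite("pics/w1.png",np.clip(p[:,:,::-1]*1.4,0,255).astype(np.uint8))
X=cloud(d,c);S=toS(X);z=X[...,2]
m=(abs(S[...,1])<37)&(S[...,0]>-110)&(S[...,0]<-20)&(z>.0415)&(z<.0505)
b=blob(m);r=S[b];print(b.sum(),np.median(z[b]),np.percentile(r,[1,99],axis=0).round(1),cv2.minAreaRect(r.astype(np.float32)))
E
```

```text
5088 0.04858366556259086 [[-103.5  -35.3]
 [ -50.4   23.9]] ((-72.0577392578125, -10.039947509765625), (56.467613220214844, 62.251220703125), 45.791053771972656)
```

View pics/w1.png

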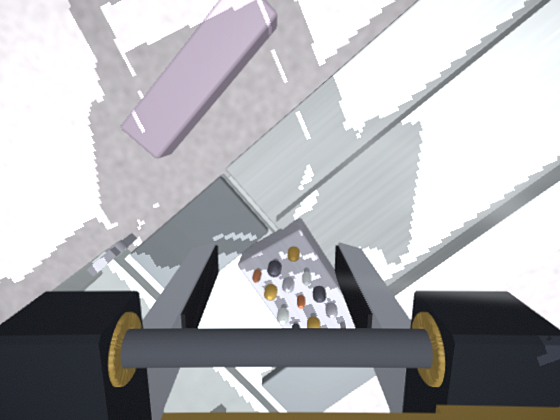

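The wrist view shows the rack turned some 15°: its rear-right corner is at (302,222) and its front-right corner at (240,262), close to the hold finger (215,255). I measure those corners.

```bash
cat >> h.py <<'E'
def ray(c,uv,z):
    K=np.array([[c["fx"],0,c["cx"]],[0,c["fy"],c["cy"]],[0,0,1]])
    n=cv2.undistortPoints(np.array(uv,float).reshape(-1,1,2),K,np.array(c["dist"])).reshape(-1,2)
    V=np.array(c["view"]);D=np.c_[n,np.ones(len(n))]@V[:3,:3];C=-V[:3,:3].T@V[:3,3]
    return C+D*((z-C[2])/D[:,2])[:,None]
E
python3 - <<'E'
from h import *
c=cams.get_calibration("wrist");P=toS(ray(c,[(302,221),(240,261),(345,312),(327,268),(268,312)],.0485));print(P.round(1))
P=toS(ray(c,[(277,215),(418,105)],.042));print("rail end, along",P.round(1))
P=toS(ray(c,[(222,175),(275,228)],.030));print("shelf edge",P.round(1))
st=state()
plan((-42,-51),33.5,140,68,st);plan((-45,-50),33.5,120,60,st);plan((-50,-50),33.5,120,60,st)
E
```

```text
[[-93.5 -33.2]
 [-56.7 -37. ]
 [-79.6  19.2]
 [-87.6  -6.1]
 [-49.1  -6.5]]
rail end, along [[ -85.1  -42. ]
 [-168.6  -40.3]]
shelf edge [[-75.  -74.4]
 [-77.5 -34.6]]
t 8.45 hold [-36.7 -44.9] push [-94.4   3.5] tipz 34.2 phi 140.0 open 62.8 F [3.3 7.  6.2]
F in S: [-5.9  5.1]
H (-42, -51) z 33.5 -> x 0.003 y 0.001 z 0.008 spin -0.0 world [0.448 0.008 0.052]
H (-45, -50) z 33.5 -> x -0.001 y 0.001 z -0.003 spin 20.0 world [0.457 0.    0.052]
H (-50, -50) z 33.5 -> x 0.003 y 0.001 z 0.000 spin 20.0 world [0.455 0.005 0.052]
```

Allowing for the view's 3 mm bias, the rack centre is at about S (-68,-3), yawed about -12°, so more than half is on the door. I reposition the pusher to the right of centre to square the rack while still pressing the door.

```bash
python3 - <<'E'
from h import *
st=state();plan((-42,-50),33.5,140,66,st);plan((-52,-56),33.5,136,57,st);plan((-62,-58),33.5,132,44,st)
E
```

```text
t 8.45 hold [-36.7 -44.9] push [-94.4   3.5] tipz 34.2 phi 140.0 open 62.8 F [3.3 7.  6.2]
F in S: [-5.9  5.1]
H (-42, -50) z 33.5 -> x 0.002 y 0.001 z 0.007 spin -0.0 world [0.448 0.007 0.052]
H (-52, -56) z 33.5 -> x 0.002 y 0.001 z 0.016 spin 4.0 world [0.44  0.01  0.052]
H (-62, -58) z 33.5 -> x 0.001 y 0.001 z 0.022 spin 8.0 world [0.434 0.013 0.052]
```

```bash
python3 -m handwheel '[{"fingers":0.4,"x":0.001,"y":0,"z":0.003,"spin":0},{"fingers":0.4,"x":0.002,"y":0,"z":0.007,"spin":0},{"fingers":0.34,"x":0.002,"y":0,"z":0.01,"spin":1},{"fingers":0.28,"x":0.002,"y":0,"z":0.013,"spin":2.5},{"fingers":0.21,"x":0.002,"y":0,"z":0.016,"spin":4},{"fingers":0.14,"x":0.002,"y":0,"z":0.018,"spin":5},{"fingers":0.08,"x":0.002,"y":0,"z":0.02,"spin":6},{"fingers":0,"x":0.001,"y":0,"z":0.021,"spin":7},{"fingers":-0.06,"x":0.001,"y":0,"z":0.022,"spin":8},{"fingers":-0.06,"x":0.001,"y":0,"z":0.022,"spin":8}]'
python3 - <<'E'
from h import *
st=state();plan((-48,-57),33.5,132,44,st);plan((-28,-57),33.5,132,44,st)
E
```

```text
time_s: 9.45
ee_pos: [0.433, 0.0113, 0.0527]
eef_rot: [-1.571, 0.001, 1.003]
force: [0.8, -4.7, 5.9]
grip_width: 0.0442
t 9.45 hold [-61.1 -59.5] push [-99.1 -17.4] tipz 33.7 phi 132.0 open 44.2 F [ 0.8 -4.7  5.9]
F in S: [ 4.8 -0.5]
H (-48, -57) z 33.5 -> x -0.007 y 0.000 z -0.011 spin -0.0 world [ 0.439 -0.001  0.052]
H (-28, -57) z 33.5 -> x -0.020 y 0.000 z -0.026 spin -0.0 world [ 0.444 -0.02   0.052]
```

```bash
python3 -m handwheel '[{"fingers":-0.06,"x":-0.002,"y":0,"z":-0.003,"spin":0},{"fingers":-0.06,"x":-0.004,"y":0,"z":-0.006,"spin":0},{"fingers":-0.06,"x":-0.006,"y":0,"z":-0.009,"spin":0},{"fingers":-0.06,"x":-0.008,"y":0,"z":-0.011,"spin":0},{"fingers":-0.06,"x":-0.01,"y":0,"z":-0.014,"spin":0},{"fingers":-0.06,"x":-0.012,"y":0,"z":-0.017,"spin":0},{"fingers":-0.06,"x":-0.014,"y":0,"z":-0.019,"spin":0},{"fingers":-0.06,"x":-0.016,"y":0,"z":-0.022,"spin":0},{"fingers":-0.06,"x":-0.018,"y":0,"z":-0.024,"spin":0},{"fingers":-0.06,"x":-0.02,"y":0,"z":-0.026,"spin":0}]'
python3 - <<'E'
from h import *
st=state()
for n in ("wrist","top"):
    p,d=cams.camera(n);cv2.imwrite(f"pics/{n}2.png",np.clip(p[:,:,::-1]*1.4,0,255).astype(np.uint8))
E
python3 - <<'E'
import cv2,numpy as np
a=cv2.imread("pics/wrist2.png")[120:400,100:460];b=cv2.resize(cv2.imread("pics/top2.png")[150:280,230:400],None,fx=2.15,fy=2.15)
b=cv2.copyMakeBorder(b,0,max(0,280-b.shape[0]),0,0,cv2.BORDER_CONSTANT)[:280]
cv2.imwrite("pics/j2.png",np.hstack([a,b]))
E
```

```text
time_s: 10.45
ee_pos: [0.4415, -0.0159, 0.0524]
eef_rot: [-1.561, -0.001, 1.003]
force: [-19.4, 45.9, 30.7]
grip_width: 0.0442
t 10.45 hold [-32.6 -58.5] push [-70.6 -16.4] tipz 33.4 phi 132.0 open 44.2 F [-19.4  45.9  30.7]
F in S: [-49.4  -6.4]
```

View pics/j2.png

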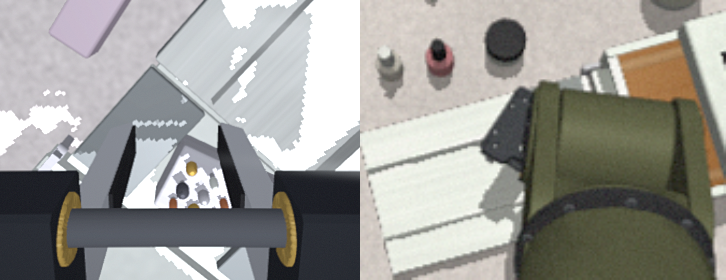

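The push met 49 N, so something is wedged. I back off at once, then rise to look; the rack's weight should hold the door.

```bash
python3 -m handwheel '[{"fingers":-0.06,"x":0.004,"y":0,"z":0.005,"spin":0},{"fingers":-0.06,"x":0.006,"y":0,"z":0.008,"spin":0},{"fingers":-0.06,"x":0.008,"y":0,"z":0.01,"spin":0},{"fingers":-0.06,"x":0.008,"y":0,"z":0.01,"spin":0},{"fingers":-0.06,"x":0.008,"y":0,"z":0.01,"spin":0},{"fingers":-0.06,"x":0.008,"y":0,"z":0.01,"spin":0},{"fingers":-0.06,"x":0.008,"y":0,"z":0.01,"spin":0},{"fingers":-0.06,"x":0.008,"y":0,"z":0.01,"spin":0},{"fingers":-0.06,"x":0.008,"y":0,"z":0.01,"spin":0},{"fingers":-0.06,"x":0.008,"y":0,"z":0.01,"spin":0}]'
python3 -c "
from h import *
state()"
```

```text
time_s: 11.55
ee_pos: [0.4401, -0.0071, 0.0528]
eef_rot: [-1.571, 0.0, 1.003]
force: [0.6, -1.2, 6.7]
grip_width: 0.044
t 11.55 hold [-41.5 -57.5] push [-79.3 -15.5] tipz 33.8 phi 132.0 open 44.0 F [ 0.6 -1.2  6.7]
F in S: [1.3 0.3]
```

```bash
python3 -m handwheel '[{"fingers":-0.06,"x":0,"y":-0.001,"z":0,"spin":0},{"fingers":-0.06,"x":0,"y":-0.003,"z":0,"spin":0},{"fingers":-0.06,"x":0,"y":-0.01,"z":0,"spin":0},{"fingers":-0.06,"x":0,"y":-0.03,"z":0,"spin":0},{"fingers":-0.06,"x":0,"y":-0.05,"z":0,"spin":0},{"fingers":-0.06,"x":0.01,"y":-0.07,"z":0.012,"spin":0},{"fingers":-0.06,"x":0.025,"y":-0.08,"z":0.028,"spin":0},{"fingers":-0.06,"x":0.04,"y":-0.08,"z":0.045,"spin":0},{"fingers":-0.06,"x":0.055,"y":-0.08,"z":0.06,"spin":0},{"fingers":-0.06,"x":0.055,"y":-0.08,"z":0.06,"spin":0}]'
python3 - <<'E'
from h import *
state();c=cams.get_calibration("wrist")
for n in ("wrist","scene"):
    p,d=cams.camera(n);np.save(f"pics/{n}3.npy",d);cv2.imwrite(f"pics/{n}3.png",np.clip(p[:,:,::-1]*1.4,0,255).astype(np.uint8))
np.save("pics/w3view.npy",c["view"])
a=cv2.imread("pics/wrist3.png");b=cv2.resize(cv2.imread("pics/scene3.png")[140:260,190:340],None,fx=1.6,fy=1.6*1.4583333)
b=cv2.resize(cv2.imread("pics/scene3.png")[120:270,180:266+0],None,fx=2.79,fy=2.8)
cv2.imwrite("pics/j3.png",np.hstack([a,b]))
E
```

```text
time_s: 12.55
ee_pos: [0.4186, 0.073, 0.1329]
eef_rot: [-1.571, -0.0, 1.005]
force: [-0.3, 0.3, -0.2]
grip_width: 0.0442
t 12.55 hold [-124.3  -56.9] push [-162.4  -14.8] tipz 113.9 phi 132.1 open 44.2 F [-0.3  0.3 -0.2]
F in S: [-0.3 -0.2]
```

View pics/j3.png

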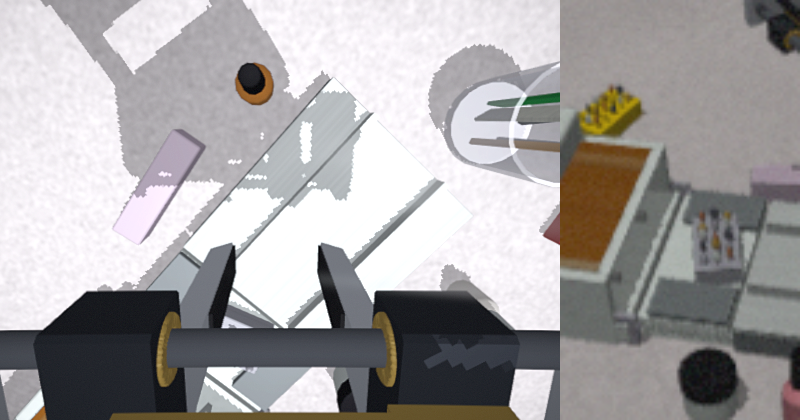

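View: the door stays flat, the rack sits on it, and its rear edge is near the door/shelf line (right panel 715,245). Next I measure its pose from the scene depth.

```bash
python3 - <<'E'
from h import *
d=np.load("pics/scene3.npy");c=cams.get_calibration("scene");X=cloud(d,c);S=toS(X);z=X[...,2]
for lo,hi in((.042,.052),(.039,.055)):
    m=(abs(S[...,1])<45)&(S[...,0]>-115)&(S[...,0]<8)&(z>lo)&(z<hi);b=blob(cv2.morphologyEx(m.astype(np.uint8),cv2.MORPH_CLOSE,np.ones((3,3)))>0)&m
    r=S[b];print(b.sum(),np.median(z[b]).round(4),np.percentile(r,[1,99],axis=0).round(1).tolist(),cv2.minAreaRect(r.astype(np.float32)))
    q=X[b];A_=np.c_[r,np.ones(len(r))];print("tilt fit",np.linalg.lstsq(A_,q[:,2]*1000,rcond=None)[0].round(3))
    print("corners",cv2.boxPoints(cv2.minAreaRect(r.astype(np.float32))).round(1).tolist())
k=(abs(S[...,1]-55)<12)&(S[...,0]>-70)&(S[...,0]<-12)&(z>.02);print("band z",np.median(z[k]),k.sum())
k=(abs(S[...,1]+55)<12)&(S[...,0]>-70)&(S[...,0]<-12)&(z>.02);print("bandR z",np.median(z[k]),k.sum())
E
```

```text
266 0.0468 [[-72.2, -31.6], [-22.7, 35.2]] ((-47.46624755859375, 0.7297439575195312), (37.730812072753906, 66.54813385009766), 16.253877639770508)
tilt fit [-6.0000e-03 -1.4000e-02  4.6734e+01]
corners [[-74.9000015258789, 27.399999618530273], [-56.29999923706055, -36.5], [-20.0, -25.899999618530273], [-38.70000076293945, 38.0]]
324 0.047 [[-72.7, -31.0], [-23.0, 35.2]] ((-47.553565979003906, 0.6669387817382812), (37.77190017700195, 66.52960205078125), 16.4758243560791)
tilt fit [ 9.0000e-03 -3.8000e-02  4.8082e+01]
corners [[-75.0999984741211, 27.200000762939453], [-56.20000076293945, -36.599998474121094], [-20.0, -25.899999618530273], [-38.900001525878906, 37.900001525878906]]
band z 0.03366092883098226 206
bandR z 0.033916468460260515 142
```

The rack is flat on the door but yawed +16° and wedged between the bands, centre (-47.5, 0.7). Remedy: turn the jaws across (φ=90) so both fingers push flat at y ±20. That squares it, and the same two fingertips can then hold the door track.

```bash
python3 - <<'E'
from h import *
st=state();plan((-92,-20),80,90,27.5,st);plan((-92,-20),33,90,27.5,st)
E
```

```text
t 12.65 hold [-122.8  -56.7] push [-160.7  -14.8] tipz 113.8 phi 132.1 open 44.0 F [-0.7 -0.2  0.7]
F in S: [-0.  -0.7]
H (-92, -20) z 80 -> x -0.007 y 0.034 z -0.061 spin 42.1 world [0.467 0.033 0.099]
H (-92, -20) z 33 -> x -0.007 y 0.081 z -0.061 spin 42.1 world [0.467 0.033 0.052]
```

```bash
python3 -m handwheel '[{"fingers":-0.1,"x":-0.001,"y":0,"z":-0.01,"spin":7},{"fingers":-0.2,"x":-0.002,"y":0,"z":-0.02,"spin":14},{"fingers":-0.3,"x":-0.003,"y":0.005,"z":-0.03,"spin":21},{"fingers":-0.415,"x":-0.004,"y":0.01,"z":-0.04,"spin":28},{"fingers":-0.415,"x":-0.005,"y":0.015,"z":-0.05,"spin":35},{"fingers":-0.415,"x":-0.007,"y":0.02,"z":-0.061,"spin":42.1},{"fingers":-0.415,"x":-0.007,"y":0.036,"z":-0.061,"spin":42.1},{"fingers":-0.415,"x":-0.007,"y":0.052,"z":-0.061,"spin":42.1},{"fingers":-0.415,"x":-0.007,"y":0.068,"z":-0.061,"spin":42.1},{"fingers":-0.415,"x":-0.007,"y":0.081,"z":-0.061,"spin":42.1}]'
python3 - <<'E'
from h import *
st=state();plan((-72,-20),33,90,27.5,st)
E
```

```text
time_s: 13.65
ee_pos: [0.4668, 0.0319, 0.0507]
eef_rot: [-1.571, 0.001, 0.267]
force: [-0.1, 0.1, -0.4]
grip_width: 0.0272
t 13.65 hold [-91.  -20.3] push [-90.9  19.5] tipz 31.7 phi 89.8 open 27.2 F [-0.1  0.1 -0.4]
F in S: [-0.2 -0.1]
H (-72, -20) z 33 -> x 0.000 y -0.001 z -0.019 spin -0.2 world [0.472 0.014 0.052]
```

```bash
python3 -m handwheel '[{"fingers":-0.415,"x":0,"y":-0.001,"z":-0.002,"spin":0},{"fingers":-0.415,"x":0,"y":-0.001,"z":-0.004,"spin":0},{"fingers":-0.415,"x":0,"y":-0.001,"z":-0.006,"spin":0},{"fingers":-0.415,"x":0,"y":-0.001,"z":-0.008,"spin":0},{"fingers":-0.415,"x":0,"y":-0.001,"z":-0.009,"spin":0},{"fingers":-0.415,"x":0,"y":-0.001,"z":-0.01,"spin":0},{"fingers":-0.415,"x":0,"y":-0.001,"z":-0.011,"spin":0},{"fingers":-0.415,"x":0,"y":-0.001,"z":-0.012,"spin":0},{"fingers":-0.415,"x":0,"y":-0.001,"z":-0.013,"spin":0},{"fingers":-0.415,"x":0,"y":-0.001,"z":-0.014,"spin":0}]'
python3 -c "
from h import *
state()"
```

```text
time_s: 14.65
ee_pos: [0.4707, 0.0194, 0.0526]
eef_rot: [-1.571, -0.0, 0.268]
force: [0.8, 1.2, -0.2]
grip_width: 0.0276
t 14.65 hold [-77.8 -20. ] push [-77.7  20.1] tipz 33.6 phi 89.9 open 27.6 F [ 0.8  1.2 -0.2]
F in S: [-1.   1.1]
```

```bash
python3 -m handwheel '[{"fingers":-0.415,"x":0,"y":0,"z":-0.001,"spin":0},{"fingers":-0.415,"x":0,"y":0,"z":-0.002,"spin":0},{"fingers":-0.415,"x":0,"y":0,"z":-0.003,"spin":0},{"fingers":-0.415,"x":0,"y":0,"z":-0.004,"spin":0},{"fingers":-0.415,"x":0,"y":0,"z":-0.005,"spin":0},{"fingers":-0.415,"x":0,"y":0,"z":-0.006,"spin":0},{"fingers":-0.415,"x":0,"y":0,"z":-0.007,"spin":0},{"fingers":-0.415,"x":0,"y":0,"z":-0.008,"spin":0},{"fingers":-0.415,"x":0,"y":0,"z":-0.009,"spin":0},{"fingers":-0.415,"x":0,"y":0,"z":-0.01,"spin":0}]'
python3 - <<'E'
from h import *
state()
p,d=cams.camera("scene");c=cams.get_calibration("scene");X=cloud(d,c);S=toS(X);z=X[...,2]
m=(abs(S[...,1])<40)&(S[...,0]>-115)&(S[...,0]<8)&(z>.042)&(z<.052)&(p.max(-1)>40)
r=S[blob(m)];print(len(r),cv2.minAreaRect(r.astype(np.float32)),np.percentile(r,[1,99],axis=0).round(1).tolist())
cv2.imwrite("pics/s5.png",cv2.resize(np.clip(p[120:270,150:330,::-1]*1.5,0,255).astype(np.uint8),None,fx=4,fy=4))
E
```

```text
time_s: 15.65
ee_pos: [0.4733, 0.0097, 0.0526]
eef_rot: [-1.571, -0.0, 0.269]
force: [0.3, 0.8, -0.3]
grip_width: 0.0275
t 15.65 hold [-67.8 -20.1] push [-67.7  19.9] tipz 33.6 phi 89.9 open 27.5 F [ 0.3  0.8 -0.3]
F in S: [-0.7  0.5]
169 ((-49.254859924316406, 12.90090560913086), (36.01597213745117, 57.673095703125), 89.0713119506836) [[-78.0, -4.4], [-21.6, 30.7]]
```

View pics/s5.png

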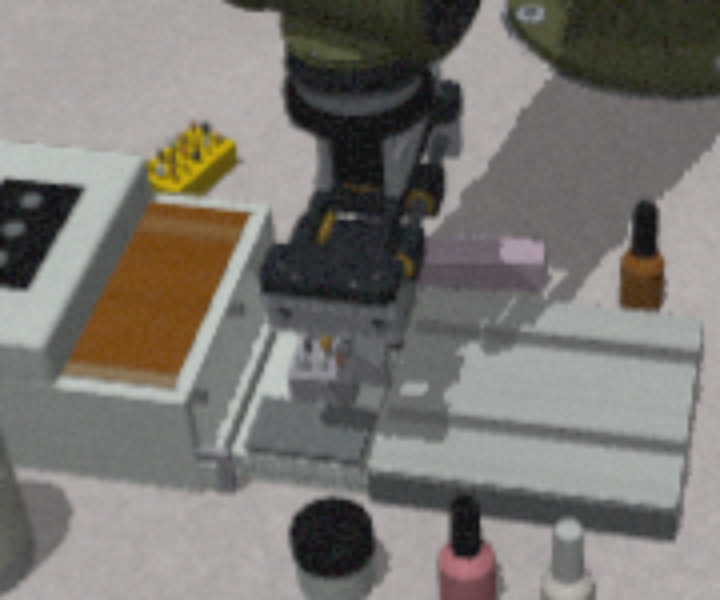

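The rack is now square: leading face at S x -21.6, left edge y 30.7, push force under 1 N, and the door flat (crop 310,430). Next I lower the tips to just above the door track and push on.

```bash
python3 -m handwheel '[{"fingers":-0.415,"x":0,"y":0,"z":-0.002,"spin":0},{"fingers":-0.415,"x":0,"y":0,"z":-0.004,"spin":0},{"fingers":-0.415,"x":0,"y":0.001,"z":-0.006,"spin":0},{"fingers":-0.415,"x":0,"y":0.002,"z":-0.008,"spin":0},{"fingers":-0.415,"x":0,"y":0.003,"z":-0.01,"spin":0},{"fingers":-0.415,"x":0,"y":0.004,"z":-0.012,"spin":0},{"fingers":-0.415,"x":0,"y":0.005,"z":-0.014,"spin":0},{"fingers":-0.415,"x":0,"y":0.005,"z":-0.016,"spin":0},{"fingers":-0.415,"x":0,"y":0.005,"z":-0.018,"spin":0},{"fingers":-0.415,"x":0,"y":0.005,"z":-0.02,"spin":0}]'
python3 -c "
from h import *
st=state();plan((-24,-20),28.5,90,27.5,st);plan((4,-20),28.5,90,27.5,st)"
```

```text
time_s: 16.7
ee_pos: [0.4785, -0.0098, 0.0475]
eef_rot: [-1.571, 0.0, 0.269]
force: [-0.2, 4.0, 1.5]
grip_width: 0.0275
t 16.70 hold [-47.6 -20.2] push [-47.5  19.8] tipz 28.5 phi 89.9 open 27.5 F [-0.2  4.   1.5]
F in S: [-3.9  0.9]
H (-24, -20) z 28.5 -> x 0.000 y -0.000 z -0.024 spin -0.1 world [ 0.485 -0.032  0.048]
H (4, -20) z 28.5 -> x 0.000 y -0.000 z -0.052 spin -0.1 world [ 0.492 -0.059  0.048]
```

```bash
python3 -m handwheel '[{"fingers":-0.415,"x":0,"y":0,"z":-0.0015,"spin":0},{"fingers":-0.415,"x":0,"y":0,"z":-0.003,"spin":0},{"fingers":-0.415,"x":0,"y":0,"z":-0.0045,"spin":0},{"fingers":-0.415,"x":0,"y":0,"z":-0.006,"spin":0},{"fingers":-0.415,"x":0,"y":0,"z":-0.0075,"spin":0},{"fingers":-0.415,"x":0,"y":0,"z":-0.009,"spin":0},{"fingers":-0.415,"x":0,"y":0,"z":-0.0105,"spin":0},{"fingers":-0.415,"x":0,"y":0,"z":-0.012,"spin":0},{"fingers":-0.415,"x":0,"y":0,"z":-0.0135,"spin":0},{"fingers":-0.415,"x":0,"y":0,"z":-0.015,"spin":0}]'
python3 -c "
from h import *
st=state()"
```

```text
time_s: 17.7
ee_pos: [0.4826, -0.0241, 0.0476]
eef_rot: [-1.571, -0.0, 0.269]
force: [-1.3, 5.0, 3.8]
grip_width: 0.0275
t 17.70 hold [-32.7 -20.1] push [-32.7  19.9] tipz 28.6 phi 89.9 open 27.5 F [-1.3  5.   3.8]
F in S: [-5.1  0.1]
```

```bash
python3 -m handwheel '[{"fingers":-0.415,"x":0,"y":0,"z":-0.002,"spin":0},{"fingers":-0.415,"x":0,"y":0,"z":-0.004,"spin":0},{"fingers":-0.415,"x":0,"y":0,"z":-0.006,"spin":0},{"fingers":-0.415,"x":0,"y":0,"z":-0.008,"spin":0},{"fingers":-0.415,"x":0,"y":0,"z":-0.01,"spin":0},{"fingers":-0.415,"x":0,"y":0,"z":-0.012,"spin":0},{"fingers":-0.415,"x":0,"y":0,"z":-0.014,"spin":0},{"fingers":-0.415,"x":0,"y":0,"z":-0.016,"spin":0},{"fingers":-0.415,"x":0,"y":0,"z":-0.018,"spin":0},{"fingers":-0.415,"x":0,"y":0,"z":-0.02,"spin":0}]'
python3 -c "
from h import *
st=state()
p,d=cams.camera('scene');c=cams.get_calibration('scene');X=cloud(d,c);S=toS(X);z=X[...,2]
for s in(1,-1):
    k=(abs(S[...,1]-s*55)<12)&(S[...,0]>-70)&(S[...,0]<-12)&(z>.02)&(z<.07)
    if k.sum(): print('band z',s,np.percentile(z[k],[10,50,90]).round(4),k.sum())
"
```

```text
time_s: 18.7
ee_pos: [0.4878, -0.0434, 0.0475]
eef_rot: [-1.571, 0.0, 0.268]
force: [-0.6, 3.9, 2.9]
grip_width: 0.0275
t 18.70 hold [-12.7 -20.2] push [-12.6  19.8] tipz 28.5 phi 89.9 open 27.5 F [-0.6  3.9  2.9]
F in S: [-4.   0.5]
band z 1 [0.0346 0.0365 0.0386] 203
band z -1 [0.0345 0.0368 0.0388] 162
```

```bash
python3 -m handwheel '[{"fingers":-0.415,"x":0,"y":0,"z":-0.002,"spin":0},{"fingers":-0.415,"x":0,"y":0,"z":-0.004,"spin":0},{"fingers":-0.415,"x":0,"y":0,"z":-0.006,"spin":0},{"fingers":-0.415,"x":0,"y":0,"z":-0.008,"spin":0},{"fingers":-0.415,"x":0,"y":0,"z":-0.01,"spin":0},{"fingers":-0.415,"x":0,"y":0,"z":-0.012,"spin":0},{"fingers":-0.415,"x":0,"y":0,"z":-0.014,"spin":0},{"fingers":-0.415,"x":0,"y":0,"z":-0.0155,"spin":0},{"fingers":-0.415,"x":0,"y":0,"z":-0.017,"spin":0},{"fingers":-0.415,"x":0,"y":0,"z":-0.0175,"spin":0}]'
python3 -c "
from h import *
st=state()"
```

```text
time_s: 19.75
ee_pos: [0.4929, -0.0605, 0.0482]
eef_rot: [-1.571, -0.001, 0.268]
force: [-3.2, 4.1, 13.6]
grip_width: 0.0275
t 19.75 hold [  5.1 -19.9] push [ 5.2 20.1] tipz 29.2 phi 89.9 open 27.5 F [-3.2  4.1 13.6]
F in S: [-4.8 -2. ]
```

```bash
python3 -m handwheel '[{"fingers":-0.415,"x":0,"y":-0.002,"z":0.002,"spin":0},{"fingers":-0.415,"x":0,"y":-0.006,"z":0.003,"spin":0},{"fingers":-0.415,"x":0,"y":-0.012,"z":0.003,"spin":0},{"fingers":-0.415,"x":0,"y":-0.02,"z":0.003,"spin":0},{"fingers":-0.415,"x":0,"y":-0.03,"z":0.003,"spin":0},{"fingers":-0.415,"x":0,"y":-0.04,"z":0.003,"spin":0},{"fingers":-0.415,"x":0,"y":-0.052,"z":0.003,"spin":0},{"fingers":-0.415,"x":0,"y":-0.064,"z":0.003,"spin":0},{"fingers":-0.415,"x":0,"y":-0.08,"z":0.003,"spin":0},{"fingers":-0.415,"x":0,"y":-0.1,"z":0.003,"spin":0}]'
python3 -c "
from h import *
st=state()"
```

```text
time_s: 20.75
ee_pos: [0.4914, -0.0571, 0.1485]
eef_rot: [-1.57, 0.001, 0.268]
force: [-0.8, 0.0, 0.3]
grip_width: 0.0274
t 20.75 hold [  1.4 -20.4] push [ 1.5 19.5] tipz 129.5 phi 89.9 open 27.4 F [-0.8  0.   0.3]
F in S: [-0.2 -0.7]
```

```bash
python3 -m handwheel '[{"fingers":-0.415,"x":0,"y":-0.02,"z":0,"spin":0},{"fingers":-0.415,"x":0,"y":-0.04,"z":0,"spin":0},{"fingers":-0.415,"x":0,"y":-0.06,"z":0.02,"spin":0},{"fingers":-0.415,"x":0,"y":-0.08,"z":0.05,"spin":0},{"fingers":-0.415,"x":0,"y":-0.1,"z":0.08,"spin":0},{"fingers":-0.415,"x":-0.02,"y":-0.1,"z":0.11,"spin":0},{"fingers":-0.415,"x":-0.04,"y":-0.1,"z":0.14,"spin":0},{"fingers":-0.415,"x":-0.06,"y":-0.1,"z":0.17,"spin":0},{"fingers":-0.415,"x":-0.08,"y":-0.1,"z":0.2,"spin":0},{"fingers":-0.415,"x":-0.08,"y":-0.1,"z":0.2,"spin":0}]'
python3 - <<'E'
from h import *
state();im=[]
for n in("top","scene"):
    p,d=cams.camera(n);c=cams.get_calibration(n);X=cloud(d,c);S=toS(X);z=X[...,2]
    m=(abs(S[...,1])<76)&(S[...,0]>-40)&(S[...,0]<15)&(z>.088)&(z<.105)
    print(n,"door top",m.sum(),np.percentile(S[m][:,0],[2,50,98]).round(1),np.median(z[m]).round(4))
    b=(abs(S[...,1])<70)&(S[...,0]>-30)&(S[...,0]<-1)&(z>.035)&(z<.09);print("  door face x by z",[(zz,np.median(S[b&(abs(z*1000-zz)<6)][:,0]).round(1)) for zz in(45,65,85) if (b&(abs(z*1000-zz)<6)).any()])
    # moved things
    if n=="top":
        d0=np.load("pics/top0.npy");ch=(abs(d-d0)>.012)&(d>0)&(d0>0);ch=cv2.morphologyEx(ch.astype(np.uint8),cv2.MORPH_OPEN,np.ones((3,3)))
        nn,l,s,ce=cv2.connectedComponentsWithStats(ch);print([(s[i].tolist(),toS(X)[int(ce[i][1]),int(ce[i][0])].round().tolist()) for i in range(1,nn) if s[i,4]>25])
    im.append(cv2.resize(np.clip(p[:,:,::-1][(slice(120,290),slice(200,460)) if n=="top" else (slice(130,290),slice(110,350))]*1.6,0,255).astype(np.uint8),(400,270)))
cv2.imwrite("pics/fin.png",np.hstack(im))
E
```

```text
time_s: 21.75
ee_pos: [0.3593, 0.116, 0.2485]
eef_rot: [-1.57, -0.001, 0.271]
force: [-0.3, -0.0, 0.3]
grip_width: 0.0275
t 21.75 hold [-200.6 -101.5] push [-200.6  -61.5] tipz 229.5 phi 90.1 open 27.5 F [-0.3 -0.   0.3]
F in S: [-0.1 -0.3]
top door top 466 [-4.5  1.  10.5] 0.0964
  door face x by z [(45, np.float64(-4.0)), (65, np.float64(-4.0)), (85, np.float64(-4.8))]
[([349, 200, 9, 23, 74], [16.0, 2.0]), ([178, 203, 162, 217, 23812], [-220.0, -144.0]), ([0, 404, 41, 16, 436], [-779.0, -225.0])]
scene door top 329 [-3.8  1.2 11.2] 0.0963
  door face x by z [(45, np.float64(-3.0)), (65, np.float64(-3.1)), (85, np.float64(-3.9))]
```

View pics/fin.png

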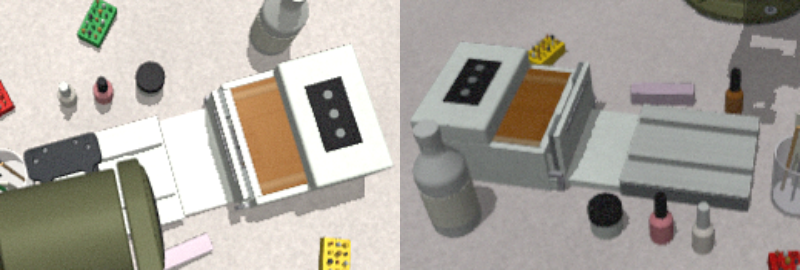

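The door stands upright (outer face at S x -4 at every height), the shelf is empty, and the bottles and buffer are where they were. The only depth change at the steriliser is in the gap behind the door, where the rack should be. A quick check of that patch's height, then hand in.

```bash
python3 - <<'E'
from h import *
from station import workorder
p,d=cams.camera("top");X=cloud(d,cams.get_calibration("top"));S=toS(X)
d0=np.load("pics/top0.npy");k=np.zeros(d.shape,bool);k[198:225,347:360]=1;k&=abs(d-d0)>.012
print(k.sum(),"z pct",np.percentile(X[k][:,2],[5,50,95]).round(4),"S",np.percentile(S[k],[5,95],axis=0).round(1).tolist())
print(workorder.hand_in())
E
```

```text
83 z pct [0.0425 0.0449 0.0503] S [[15.0, -25.8], [20.9, 26.2]]
the job is handed in; nothing more can be done
None
```

The rack is in the steriliser and the door has sprung shut behind it. I handed the job in at about 22 s of the 72 s allowed. One push peaked too high, and I can't rule out that it broke the 38 N limit.

**What I did:** One finger drew the door down by its right band until it lay flat. It kept the door pressed (about 4 to 8 N in the readings) while the other finger pushed the rack more than half on to it; I measured the rack's centre at about S x -68. I then pushed the rack inside with both fingers side by side and lifted them out.

**Last checks:**
- **Door:** upright, with its outer face at S x -4 at every height.
- **Rack:** visible in the gap behind the door from S x 15, with its block top at about 45 mm. That fits standing level on the chamber floor (24.5 + 20 mm), clear of the door. I saw only that strip, so I did not measure its full pose or tilt.
- **Other things:** the top view showed no bottle, pot or other object moved; the part hidden under the arm at the end could not be checked there.
- **Robot:** clear of everything, with no contact force.

**What went wrong:**
- **Hard push:** around 10.4 s the rack turned about 16° and wedged between the door's bands. The tool read about 49 N along the push before I backed off. Part of that was the hold finger rubbing on the door, so the force on the rack itself is unknown.
- **Lifted clear:** to free it I lifted both fingers for a moment. The rack's weight kept the door flat, and from then on the pushing force stayed at about 5 N or less.
- **Refused move:** one move was refused for a missing "spin" value and simply sent again.

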